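# Make up the machine kit and the hand-sewing kit

### The job

Make up two sewing-class kits from the stock on the cutting mat. The long tray with three equal compartments gets the tall thread spool in its middle compartment and the oil bottle and the needle carton in its end compartments, one in each; the tray with two unequal compartments gets the round button tin in the large one and the short thread spool in the small one. Stand everything upright, flat on its compartment's floor, and leave the pattern weight, tape measure and pin dish where they are.

Things in the scene. Friction and masses are not known exactly. Their poses are not given: they have to be found in the camera images.
- tray3: Machine-kit tray: a fixed, shallow pale wooden tray, 202 mm long (its x) by 70 mm wide (its y), with three equal compartments in a row. Origin at the centre of its underside. Floor 3 mm thick; outer walls and dividers 4 mm thick, their tops 10 mm above the underside. Each compartment is 62 x 62 mm inside, centred at x = -66, 0 and +66 mm, y = 0.
- tray2: Hand-sewing-kit tray: a fixed, shallow pale wooden tray, 154 mm long (its x) by 88 mm wide (its y), with two unequal compartments. Origin at the centre of its underside. Floor 3 mm thick; walls and divider 4 mm thick, their tops 10 mm above the underside. The large compartment, 80 x 80 mm inside, is centred at x = -33 mm, y = 0; the small one, 62 mm (x) by 80 mm (y), at x = +42 mm, y = 0.
- spool_tall_c (a point): The tall thread spool: a straight cylinder, 36 mm across and 62 mm high, cream thread between pale wooden ends, about 60 g. Point at its centre, 31 mm above its base. Stands upright; z points up.
- spool_short_c (a point): The short thread spool: the same make but 30 mm across and 44 mm high, about 30 g. Point at its centre, 22 mm above its base. Stands upright; z points up.
- tin_c (a point): Round metal button tin, shut: a straight cylinder 58 mm across and 44 mm high, about 120 g. Point at its centre, 22 mm above its base. Stands upright; z points up.
- carton_c (a point): Small brown cardboard carton of machine needles, shut and stiff: 46 mm along its x, 30 mm along its y, 50 mm high, about 50 g. Point at its centre, 25 mm above its base. Stands upright; z points up.
- oil_c (a point): Small white plastic oil bottle, closed: round body 32 mm across and straight up to 46 mm above its base, then a shoulder and a black cap 16 mm across, 72 mm high in all, about 80 g. Point on its axis half-way up, 36 mm above its base. Stands upright; z points up.
- weight_c (a point): Bystander, not for a kit: steel pattern weight with a round 50 mm base and a knob, 46 mm high. Point at its centre, 23 mm up.
- tape_c (a point): Bystander, not for a kit: flat round grey tape measure lying down, 56 mm across (its tab reaches 38 mm from the centre), 18 mm high. Point at its centre, 9 mm up.
- dish_c (a point): Bystander, not for a kit: small shallow steel pin dish, 64 mm across the rim, 20 mm high, empty. Point on its axis, 10 mm up.
Mind the look-alikes: they are no part of the job. There is more than one size of the part that bears oil_c; the job needs the middle-sized.

How it is judged:
At the end, for the whole second after the job is handed in: Each thing is in its named compartment (oil and carton either way round): centre within 20 mm of the middle along tray x and y (tin 15; short spool 30 along y), height within -5 to +4 mm of standing on the floor, tilt under 0.12 rad, at rest; bystanders within 30 mm of their starts (x of spool_tall_c in the frame of tray3 between -0.02 and 0.02 m and y of spool_tall_c in the frame of tray3 between -0.02 and 0.02 m and z of spool_tall_c in the frame of tray3 between 0.029 and 0.038 m and x of tin_c in the frame of tray2 between -0.048 and -0.018 m and y of tin_c in the frame of tray2 between -0.015 and 0.015 m and z of tin_c in the frame of tray2 between 0.02 and 0.029 m and x of spool_short_c in the frame of tray2 between 0.022 and 0.062 m and y of spool_short_c in the frame of tray2 between -0.03 and 0.03 m and z of spool_short_c in the frame of tray2 between 0.02 and 0.029 m and ((x of carton_c in the frame of tray3 between 0.046 and 0.086 m and y of carton_c in the frame of tray3 between -0.02 and 0.02 m and z of carton_c in the frame of tray3 between 0.023 and 0.032 m and x of oil_c in the frame of tray3 between -0.086 and -0.046 m and y of oil_c in the frame of tray3 between -0.02 and 0.02 m and z of oil_c in the frame of tray3 between 0.034 and 0.043 m) or (x of carton_c in the frame of tray3 between -0.086 and -0.046 m and y of carton_c in the frame of tray3 between -0.02 and 0.02 m and z of carton_c in the frame of tray3 between 0.023 and 0.032 m and x of oil_c in the frame of tray3 between 0.046 and 0.086 m and y of oil_c in the frame of tray3 between -0.02 and 0.02 m and z of oil_c in the frame of tray3 between 0.034 and 0.043 m)) and angle between each of spool_tall_c, spool_short_c, tin_c, carton_c, oil_c's own z axis and vertical below 0.12 rad and linear speed of each of spool_tall, spool_short, tin, carton, oil below 0.02 m/s and angular speed of each of spool_tall, spool_short, tin, carton, oil below 0.2 rad/s and distance of each of weight_c, tape_c, dish_c from where it was at the start of the episode below 0.03 m); the robot touches nothing.
It fails at once if the pattern weight is pushed more than 30 mm (distance of weight_c from where it was at the start of the episode above 0.03 m).
It fails at once if the tape measure is pushed more than 30 mm (distance of tape_c from where it was at the start of the episode above 0.03 m).
It fails at once if the pin dish is pushed more than 30 mm (distance of dish_c from where it was at the start of the episode above 0.03 m).
It also fails if it takes over 128 s, if anything falls off the work surface, if the arm or the gripper's body presses on something with over 40 N, if the wrist force passes 120 N, or if a joint passes its speed limit or range.

### The arm

A 6-joint arm with a two-finger parallel gripper is mounted at the origin on the work surface. World frame = base frame: x ahead of the robot, y to its left, z up, the work surface at z = 0. Lengths are in m, angles in rad, forces in N, time in s.
With the tool pointing down it reaches from about 0.35 to 0.975 m from the base axis. Payload 4.9 kg.
Tool frame: the origin (TCP) lies at the very end of the fingers, on their centre line; the grasp point (between the pads) lies behind it (manip.pinch_z is the y of the grasp point in the tool frame, in m); y points along the fingers, x is the direction in which the jaws open and shut, and the axes are right-handed (so a half turn about y gives the same grasp; the last joint's range is limited). The gripper opens to 85 mm and grips with 20 to 120 N. Pads are 22 mm wide; open, the fingers measure 114 mm over their backs; the gripper's body (76 mm by 85 mm) begins 54 mm behind the grasp point. The pads swing forward as they close: fully open they stand 13 mm farther back than shut.
Start: joints at [-1.332, 0.053, 1.613, -0, 1.476, -0.119], TCP at [0.219, -0.585, 0.231] pointing down, gripper open.
Joint ranges: [-3.01, 3.01], [-1.01, 2.22], [0.06, 2.58], [-1.02, 4.17], [0.09, 2.62], [-3.14, 3.14]. Speed limits (rad/s): [2.57, 2.57, 3.14, 3.14, 3.14, 3.14].

### API

Orientations are given as a unit quaternion [w, x, y, z].
In Python, from plant import manip gives the robot as it stands.
- The arm moves only by the tool drive_tool, never from a script. Its argument "motion" is a list of rows, each a list of 3 entries, a list of its own where there are three numbers: the shift along the tool's x, y, z in units of 25 mm (1.0 is 25 mm), then the turn, a rotation vector about the tool's x, y, z in units of 5 degrees (1.0 is 5 degrees), then the closure, from -1 (fully open) to 1 (shut). A call has 1 to 12 rows; each row shifts and turns the commanded pose from where the row before left it, along the tool's axes as they then stand; what a row does not reach is not made up. A row lasts 1/10 s, in which the tool goes at most 50 mm and 8.59 degrees, less where a joint would pass 70% of its speed; a pose out of reach is approached as far as the arm can. A call is refused whole if a number of a shift passes 1 or a number of a turn 1, either way. A call with a gripper value outside its range is refused whole. The fingers move at their own pace and stop on an object; the grip force is fixed at half the most. Time passes only in rows, so rows that do not move let the fingers close. It gives the time, the measured TCP pose, the force and the opening at its end, in the units of the state.
- manip.state(): the state, without advancing time (a new reading comes with each control period).
- manip.grab_frame(name): name is "scene" or "top"; returns a dict with "img" (420x560x3 uint8, blue, green, red), "range_z" (420x560 float32, m along the optical axis (not along the pixel's ray), 0 where there is no reading), "camera_matrix" (3x3 intrinsics, pixels), "world_from_camera" (4x4, takes a point from camera to world coordinates). Camera axes: x right, y down, z forward; pixel columns grow to the right and rows downward; lengths in m; the calibration is good to about 2 mm. A picture is of the moment at which its call begins.
- manip.job_done(): hands the job in, once; it reports no verdict.
The state is a dict: "time": time; "joint_pos": joint angles; "joint_vel": joint speeds; "joint_efforts": joint torques, N m; "tool_pos": TCP position; "tool_rot": TCP orientation; "contact_force": force on the tool from outside, world axes, zero at the start; "ft_torque": the same for the moment, N m; "gripper_width": opening from 0.0 (shut) to 1.0 (fully open).
Only numpy, scipy, OpenCV 4.12 (cv2) and the standard library are available. Lean on these libraries where they do the work, as an engineer would, in place of code of your own. Each camera call takes 0.05 s, during which the arm holds its last target. There are 200 camera calls.

## Working session

There is one attempt and no reset: what is moved stays moved. The work goes in short steps, Python scripts to look and compute and a tool call to move; the robot and the scene stay as the last step left them, time stands still between calls to the robot, and variables do not carry over. Pictures are saved under pics/ and viewed, about 12 in all and at most 16, crops included, and the job is handed in when it is done.

Besides the shell and the picture viewer there is one more tool, called after ">>>" as name(argument=value, ...), one argument or row to a line, values as JSON. drive_tool: Moves the arm, as the interface text tells. Its arguments: {"type":"object","properties":{"motion":{"type":"array","items":{"type":"array"}}},"required":["motion"]}

```bash
mkdir -p pics; ls
python3 - <<'E'
from plant import manip
import cv2,numpy as np
for n in("top","scene"):
    f=manip.grab_frame(n); np.savez(f"pics/{n}0.npz",**f); cv2.imwrite(f"pics/{n}0.png",f["img"])
    print(n,f["camera_matrix"].round(1).tolist(),f["world_from_camera"].round(3).tolist())
print(manip.state(),manip.pinch_z)
E
```

```text
pics
top [[525.2, 0.0, 287.0], [0.0, 525.2, 209.1], [0.0, 0.0, 1.0]] [[-0.001, -0.986, 0.169, 0.362], [-1.0, -0.003, -0.021, 0.007], [0.022, -0.169, -0.985, 1.366], [0.0, 0.0, 0.0, 1.0]]
scene [[431.6, 0.0, 286.5], [0.0, 431.6, 210.1], [0.0, 0.0, 1.0]] [[-0.47, 0.525, -0.71, 1.185], [0.883, 0.269, -0.385, 0.323], [-0.011, -0.807, -0.59, 0.568], [0.0, 0.0, 0.0, 1.0]]
{'time': 0.1, 'joint_pos': array([-1.33201737e+00,  5.32804944e-02,  1.61414900e+00,  1.28599385e-05,
        1.47601871e+00, -1.18972788e-01]), 'joint_vel': array([-2.27435368e-05, -1.55880597e-03, -5.36779458e-03, -2.13528713e-03,
        3.55713308e-03,  7.96000633e-04]), 'joint_efforts': array([ 1.30664233e-03, -3.94903672e+01, -3.71363461e+01, -4.93066511e-05,
        3.93007620e-03, -1.25719663e-05]), 'tool_pos': array([ 0.21874092, -0.584869  ,  0.23019698]), 'tool_rot': array([ 0.58142208, -0.58054474,  0.40354842, -0.40257277]), 'contact_force': array([-0.91813867,  0.19936533, -0.13569007]), 'ft_torque': array([-0.05831576,  0.01290622, -0.00344601]), 'gripper_width': 0.9980642544195415} -0.0187
```

View pics/top0.png

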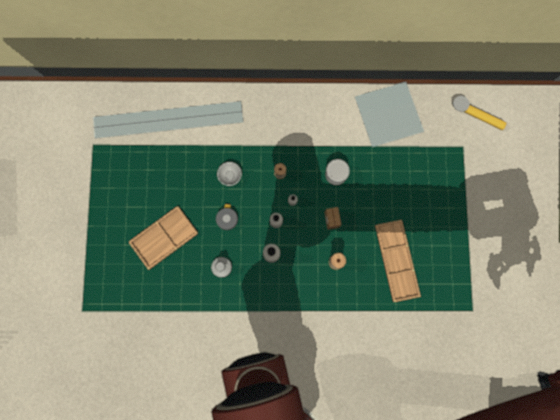

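View pics/scene0.png

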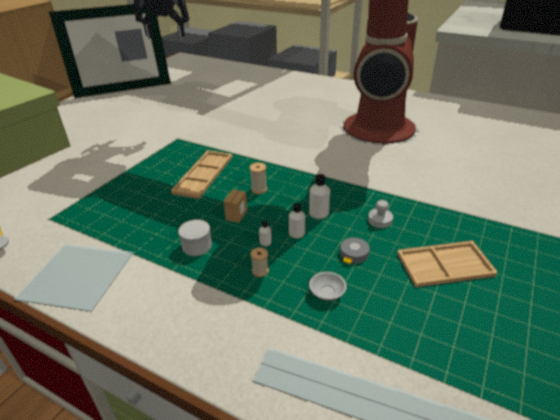

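The top view shows:
- tray2 at (163,238) and tray3 at (397,260)
- tin (338,171), carton (333,217), tall spool (338,261), short spool (280,170)
- three bottles: (293,199) small, (277,219) middle, (271,253) large
- bystanders: dish (229,174), tape (227,217), weight (221,267)

The scene view agrees.

```bash
cat > h.py <<'E'
import numpy as np,cv2
from plant import manip
def cloud(f):
    K=f["camera_matrix"];z=f["range_z"].astype(float);v,u=np.indices(z.shape)
    p=np.stack([(u-K[0,2])/K[0,0]*z,(v-K[1,2])/K[1,1]*z,z,np.ones_like(z)],-1)@f["world_from_camera"].T
    P=p[...,:3];P[z<=0]=np.nan;return P
def plane(f,uv,h):
    K=f["camera_matrix"];T=f["world_from_camera"]
    d=T[:3,:3]@np.array([(uv[0]-K[0,2])/K[0,0],(uv[1]-K[1,2])/K[1,1],1]);o=T[:3,3]
    return o+d*(h-o[2])/d[2]
def blobs(f,lo=.012,hi=.09,zoff=0):
    P=cloud(f);m=(P[...,2]>lo)&(P[...,2]<hi)&(P[...,0]>.3)&(P[...,0]<.85)&(abs(P[...,1])<.55)
    n,l,s,c=cv2.connectedComponentsWithStats(m.astype(np.uint8),connectivity=4)
    for i in range(1,n):
        if s[i,4]<25: continue
        q=P[l==i];zt=np.percentile(q[:,2],97);t=q[q[:,2]>zt-.006]
        (cx,cy),r=cv2.minEnclosingCircle(t[:,:2].astype(np.float32)*1000)
        print("px",c[i].round(),"n",s[i,4],"ztop",zt.round(4),"top centre",t.mean(0)[:2].round(4),"circ",round(cx),round(cy),"r",round(r,1),"rect",[np.round(a,0) for a in cv2.minAreaRect(t[:,:2].astype(np.float32)*1000)])
E
python3 - <<'E'
from h import *
for n in("top","scene"):
    f=dict(np.load(f"pics/{n}0.npz"));print(n);P=cloud(f)
    g=P[(P[...,0]>.4)&(P[...,0]<.7)&(abs(P[...,1])<.3)];print("mat z",np.nanmedian(g[:,2]))
    blobs(f)
    hsv=cv2.cvtColor(f["img"],cv2.COLOR_BGR2HSV);m=cv2.inRange(hsv,(5,50,90),(25,255,255))
    m[(P[...,2]>.02)|(P[...,0]>.75)]=0
    m=cv2.morphologyEx(m,cv2.MORPH_CLOSE,np.ones((5,5)))
    for c in cv2.findContours(m,0,2)[0]:
        if cv2.contourArea(c)<700: continue
        w=np.array([plane(f,p[0],.010)[:2] for p in c],np.float32)*1000
        mk=np.zeros(m.shape,np.uint8);cv2.drawContours(mk,[c],-1,1,-1)
        print("tray",cv2.minAreaRect(w), cv2.boxPoints(cv2.minAreaRect(w)).round().tolist(),cv2.boundingRect(c))
E
```

```text
top
mat z 6.736528560824517e-05
px [337. 172.] n 445 ztop 0.048 top centre [ 0.6904 -0.1504] circ 690 -152 r 29.2 rect [array([ 690., -152.]), array([57., 55.]), np.float64(14.0)]
px [229. 172.] n 158 ztop 0.0228 top centre [0.6889 0.1296] circ 686 131 r 31.8 rect [array([686., 131.]), array([60., 61.]), np.float64(2.0)]
px [279. 170.] n 123 ztop 0.0481 top centre [ 0.6929 -0.0015] circ 693 -2 r 15.2 rect [array([693.,  -1.]), array([27., 28.]), np.float64(25.0)]
px [292. 200.] n 72 ztop 0.0523 top centre [ 0.6169 -0.0345] circ 616 -35 r 5.5 rect [array([617., -34.]), array([ 9., 10.]), np.float64(15.0)]
px [226. 219.] n 341 ztop 0.0224 top centre [0.5671 0.136 ] circ 568 137 r 27.5 rect [array([568., 137.]), array([54., 50.]), np.float64(90.0)]
px [332. 218.] n 261 ztop 0.0531 top centre [ 0.5666 -0.1376] circ 567 -139 r 26.1 rect [array([ 567., -138.]), array([45., 31.]), np.float64(9.0)]
px [275. 220.] n 139 ztop 0.0733 top centre [0.562  0.0074] circ 562 8 r 7.9 rect [array([562.,   8.]), array([13., 14.]), np.float64(90.0)]
px [271. 254.] n 176 ztop 0.0723 top centre [0.4748 0.0
[... 2536 characters left out ...]
11.769179344177246) [[353.0, -287.0], [369.0, -363.0], [577.0, -319.0], [561.0, -244.0]] (172, 151, 60, 47)
tray ((-951.7950439453125, -55.5653076171875), (1285.122314453125, 206.92745971679688), 14.45388126373291) [[-1600.0, -116.0], [-1548.0, -316.0], [-304.0, 5.0], [-355.0, 205.0]] (408, 12, 42, 81)
tray ((-928.8284912109375, -476.8721923828125), (1308.74853515625, 208.79937744140625), 19.466527938842773) [[-1581.0, -597.0], [-1511.0, -793.0], [-277.0, -357.0], [-347.0, -160.0]] (329, 6, 39, 74)
tray ((-992.790771484375, -1072.831298828125), (1283.6124267578125, 634.916015625), 71.1861343383789) [[-1500.0, -1578.0], [-899.0, -1783.0], [-485.0, -568.0], [-1086.0, -363.0]] (186, 3, 135, 50)
```

Run:
```python
import cv2,numpy as np
a=cv2.imread("pics/top0.png")[130:320,120:430]; a=cv2.convertScaleAbs(a,alpha=1.5)
cv2.imwrite("pics/crop0.png",cv2.resize(a,None,fx=2.5,fy=2.5,interpolation=2))
```

```text
(no output)
```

View pics/crop0.png

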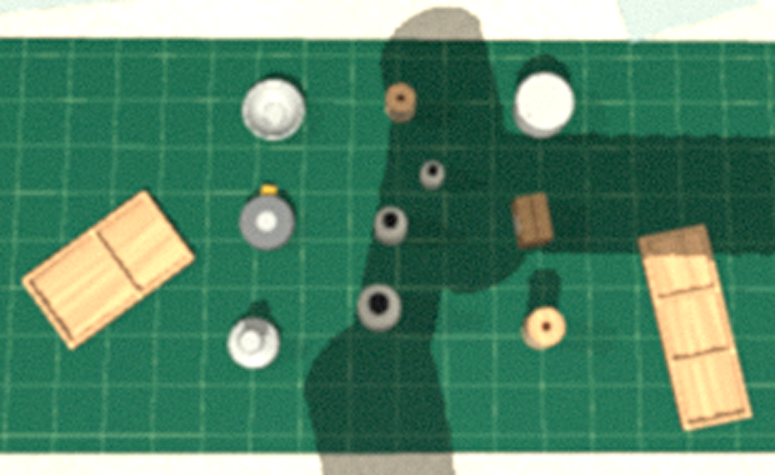

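Top view is nominal and the two cameras agree within about 3 mm. The bottles measure 52, 72 and 87 mm high, so the middle one at (0.562, 0.009) is the oil. Tray3 is at (0.460,-0.308) with its axis at 11.7°. Tray2 is at (0.519,0.299) with its large compartment at the +y end. I'll turn the jaws to line up with tray3's y and go to the tall spool.

>>> drive_tool(
  motion=[
    [[0,0,0],[0,0.88,0],-1],
    [[0,0,0],[0,0.88,0],-1],
    [[-0.95,0,0.8],[0,0,0],-1],
    [[-0.95,0,0.8],[0,0,0],-1],
    [[-0.95,0,0.8],[0,0,0],-1],
    [[-0.95,0.2,0.8],[0,0,0],-1],
    [[-0.95,0.2,0.8],[0,0,0],-1],
    [[-0.95,0.2,0.8],[0,0,0],-1],
    [[-0.95,0.3,0.8],[0,0,0],-1],
    [[-0.95,0.3,0.8],[0,0,0],-1],
    [[-0.95,0.3,0.8],[0,0,0],-1],
    [[0,0,0],[0,0,0],-1],
  ],
)

```text
time: 1.3
tool_pos: [0.3523, -0.3363, 0.1918]
tool_rot: [0.55, -0.549, 0.447, -0.444]
contact_force: [0.7, -0.7, 0.4]
gripper_width: 1.0
```

```bash
cat > go.py <<'E'
import sys;from h import *
from scipy.spatial.transform import Rotation as Ro
# usage: go.py x y z [yaw]  -> shift in tool units (after levelling), turn in units
s=manip.state();q=s["tool_rot"];R=Ro.from_quat([q[1],q[2],q[3],q[0]])
yaw0=np.degrees(np.arctan2(*R.as_matrix()[[1,0],[0,0]]))
a=[float(v) for v in sys.argv[1:]];yaw=a[3] if len(a)>3 else -78.3
t=np.radians(yaw);G=np.array([[np.cos(t),0,-np.sin(t)],[np.sin(t),0,np.cos(t)],[0,-1,0]])
print("t",round(s["time"],2),"pos",s["tool_pos"].round(4),"yaw",yaw0.round(1),"w",round(s["gripper_width"],3),"F",s["contact_force"].round(1),"Mz",s["ft_torque"].round(2))
print("shift units",(G.T@(np.array(a[:3])-s["tool_pos"])/.025).round(2),"turn",(np.degrees((R.inv()*Ro.from_matrix(G)).as_rotvec())/5).round(2))
E
python3 go.py .457 -.1465 .14
```

```text
t 1.3 pos [ 0.3523 -0.3363  0.1918] yaw -78.1 w 1.0 F [ 0.7 -0.7  0.4] Mz [-0.   -0.01  0.02]
shift units [-6.58  2.07  5.64] turn [ 0.01  0.04 -0.04]
```

>>> drive_tool(
  motion=[
    [[-0.9,0.2,0.8],[0,0,0],-1],
    [[-0.9,0.3,0.8],[0,0,0],-1],
    [[-0.9,0.3,0.8],[0,0,0],-1],
    [[-0.9,0.3,0.8],[0,0,0],-1],
    [[-0.9,0.3,0.8],[0,0,0],-1],
    [[-0.9,0.3,0.8],[0,0,0],-1],
    [[-0.9,0.3,0.7],[0,0,0],-1],
    [[0,0,0],[0,0,0],-1],
    [[0,0,0],[0,0,0],-1],
    [[0,0,0],[0,0,0],-1],
  ],
)

```text
time: 2.3
tool_pos: [0.4544, -0.1586, 0.1442]
tool_rot: [-0.548, 0.548, -0.446, 0.447]
contact_force: [-0.6, -0.4, 0.9]
gripper_width: 1.003
```

```bash
python3 go.py .457 -.1465 .012
python3 - <<'E'
from h import *
f=manip.grab_frame("scene");cv2.imwrite("pics/s1.png",f["img"]);blobs(f)
E
```

```text
t 2.3 pos [ 0.4544 -0.1586  0.1442] yaw -78.4 w 1.003 F [-0.6 -0.4  0.9] Mz [ 0.05 -0.01 -0.03]
shift units [-0.45  5.29  0.2 ] turn [-0.   -0.01  0.01]
px [258. 176.] n 348 ztop 0.0624 top centre [ 0.46   -0.1448] circ 458 -145 r 18.6 rect [array([ 458., -146.]), array([35., 34.]), np.float64(4.0)]
px [319. 198.] n 572 ztop 0.0858 top centre [0.485  0.0221] circ 481 21 r 9.7 rect [array([485.,  22.]), array([10., 19.]), np.float64(15.0)]
px [235. 204.] n 487 ztop 0.0507 top centre [ 0.5709 -0.1357] circ 568 -136 r 27.5 rect [array([ 568., -137.]), array([50., 32.]), np.float64(10.0)]
px [381. 213.] n 352 ztop 0.0461 top centre [0.4469 0.1492] circ 445 148 r 13.7 rect [array([445., 148.]), array([23., 23.]), np.float64(58.0)]
px [296. 219.] n 382 ztop 0.072 top centre [0.5654 0.0098] circ 563 10 r 9.7 rect [array([565.,  10.]), array([16., 16.]), np.float64(57.0)]
px [195. 235.] n 794 ztop 0.0451 top centre [ 0.6943 -0.1487] circ 692 -151 r 30.7 rect [array([ 693., -150.]), array([59., 58.]), np.float64(28.0)]
px [265. 232.] n 179 ztop 0.0511 top centre [ 0.6194 -0.0334] circ 618 -34 r 6.7 rect [array([618., -34.]), array([11., 11.]), np.float64(53.0)]
px [354. 248.] n 477 ztop 0.0196 top centre [0.5716 0.1382] circ 570 137 r 28.9 rect [array([569., 137.]), array([57., 52.]), np.float64(20.0)]
px [259. 260.] n 327 ztop 0.0451 top centre [ 6.962e-01 -5.000e-04] circ 695 -1 r 15.8 rect [array([695.,  -1.]), array([30., 29.]), np.float64(63.0)]
px [327. 283.] n 360 ztop 0.0207 top centre [0.6818 0.13  ] circ 687 131 r 32.2 rect [array([688., 132.]), array([62., 61.]), np.float64(23.0)]
```

>>> drive_tool(
  motion=[
    [[-0.45,0,0.2],[0,0,0],-1],
    [[0,0.9,0],[0,0,0],-1],
    [[0,0.9,0],[0,0,0],-1],
    [[0,0.9,0],[0,0,0],-1],
    [[0,0.9,0],[0,0,0],-1],
    [[0,0.7,0],[0,0,0],-1],
    [[0,0.5,0],[0,0,0],-1],
    [[0,0.4,0],[0,0,0],-1],
    [[0,0,0],[0,0,0],-1],
    [[0,0,0],[0,0,0],-1],
  ],
)

```text
time: 3.35
tool_pos: [0.4575, -0.1456, 0.0143]
tool_rot: [0.548, -0.548, 0.446, -0.447]
contact_force: [0.7, -0.1, 0.2]
gripper_width: 0.996
```

```bash
python3 go.py .457 -.1465 .012
```

```text
t 3.35 pos [ 0.4575 -0.1456  0.0143] yaw -78.3 w 0.996 F [ 0.7 -0.1  0.2] Mz [ 0.03 -0.02 -0.02]
shift units [ 0.03  0.09 -0.03] turn [-0.01 -0.    0.  ]
```

>>> drive_tool(
  motion=[
    [[0,0,0],[0,0,0],1],
    [[0,0,0],[0,0,0],1],
    [[0,0,0],[0,0,0],1],
    [[0,0,0],[0,0,0],1],
    [[0,0,0],[0,0,0],1],
    [[0,0,0],[0,0,0],1],
    [[0,0,0],[0,0,0],1],
    [[0,0,0],[0,0,0],1],
    [[0,-0.5,0],[0,0,0],1],
    [[0,-0.5,0],[0,0,0],1],
    [[0,0,0],[0,0,0],1],
  ],
)

```text
time: 4.45
tool_pos: [0.4585, -0.1461, 0.041]
tool_rot: [0.549, -0.548, 0.445, -0.448]
contact_force: [1.1, -0.3, -0.5]
gripper_width: 0.409
```

```bash
python3 go.py .460 -.308 .055
python3 - <<'E'
from h import *
f=manip.grab_frame("scene");cv2.imwrite("pics/s2.png",cv2.resize(f["img"][110:260,150:350],None,fx=3,fy=3))
E
```

```text
t 4.45 pos [ 0.4585 -0.1461  0.041 ] yaw -78.3 w 0.409 F [ 1.1 -0.3 -0.5] Mz [ 0.   -0.07 -0.05]
shift units [ 6.35 -0.56 -1.25] turn [-0.04  0.    0.03]
```

View pics/s2.png

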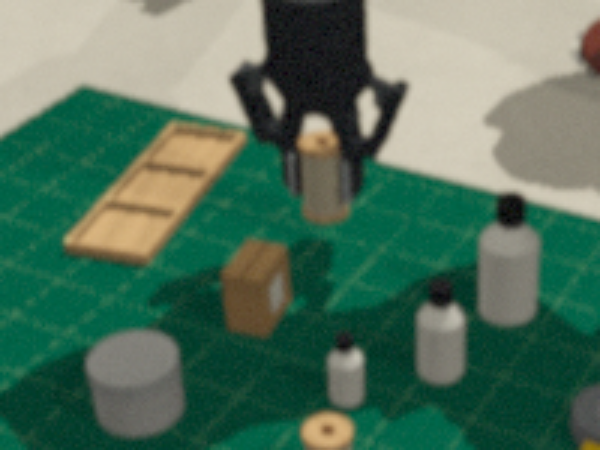

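The scene crop shows the spool held upright, at about (320,175). Next I move over the middle compartment.

>>> drive_tool(
  motion=[
    [[0.3,-0.7,0],[0,0,0],1],
    [[0.8,0,-0.2],[0,0,0],1],
    [[0.9,0,-0.2],[0,0,0],1],
    [[0.9,0,-0.2],[0,0,0],1],
    [[0.9,0,-0.2],[0,0,0],1],
    [[0.9,0,-0.2],[0,0,0],1],
    [[0.8,0,-0.2],[0,0,0],1],
    [[0.5,0,0],[0,0,0],1],
    [[0.3,0,0],[0,0,0],1],
    [[0,0,0],[0,0,0],1],
    [[0,0,0],[0,0,0],1],
  ],
)

```text
time: 5.6
tool_pos: [0.4596, -0.3051, 0.056]
tool_rot: [0.549, -0.548, 0.447, -0.446]
contact_force: [0.3, 0.1, -0.4]
gripper_width: 0.407
```

```bash
python3 go.py .460 -.308 .0185
```

```text
t 5.6 pos [ 0.4596 -0.3051  0.056 ] yaw -78.3 w 0.407 F [ 0.3  0.1 -0.4] Mz [-0.    0.03  0.06]
shift units [ 0.12  1.5  -0.01] turn [ 0.    0.   -0.01]
```

>>> drive_tool(
  motion=[
    [[0.1,0.4,0],[0,0,0],1],
    [[0,0.5,0],[0,0,0],1],
    [[0,0.4,0],[0,0,0],1],
    [[0,0.2,0],[0,0,0],1],
    [[0,0,0],[0,0,0],1],
    [[0,0,0],[0,0,0],1],
    [[0,0,0],[0,0,0],1],
  ],
)

```text
time: 6.3
tool_pos: [0.4601, -0.3081, 0.0185]
tool_rot: [0.548, -0.548, 0.447, -0.446]
contact_force: [0.1, 0.8, -0.5]
gripper_width: 0.407
```

```bash
python3 go.py .460 -.308 .0175
```

```text
t 6.3 pos [ 0.4601 -0.3081  0.0185] yaw -78.3 w 0.407 F [ 0.1  0.8 -0.5] Mz [-0.   -0.03 -0.01]
shift units [-0.    0.04 -0.  ] turn [ 0.  0. -0.]
```

>>> drive_tool(
  motion=[
    [[0,0.04,0],[0,0,0],1],
    [[0,0,0],[0,0,0],-1],
    [[0,0,0],[0,0,0],-1],
    [[0,0,0],[0,0,0],-1],
    [[0,0,0],[0,0,0],-1],
    [[0,0,0],[0,0,0],-1],
    [[0,-0.6,0],[0,0,0],-1],
    [[0,-0.9,0],[0,0,0],-1],
    [[0,-0.9,0],[0,0,0],-1],
    [[0,-0.9,0],[0,0,0],-1],
    [[0,-0.2,0],[0,0,0],-1],
  ],
)

```text
time: 7.4
tool_pos: [0.462, -0.3098, 0.1098]
tool_rot: [-0.548, 0.548, -0.444, 0.449]
contact_force: [-0.1, -0.3, 0.3]
gripper_width: 0.998
```

```bash
python3 go.py .567 -.138 .105 -80
python3 - <<'E'
from h import *
f=manip.grab_frame("scene");blobs(f)
E
```

```text
t 7.4 pos [ 0.462  -0.3098  0.1098] yaw -78.3 w 0.998 F [-0.1 -0.3  0.3] Mz [-0.   -0.    0.01]
shift units [-6.04  0.19  5.33] turn [-0.05  0.34  0.06]
px [202. 160.] n 331 ztop 0.0651 top centre [ 0.462  -0.3057] circ 459 -307 r 20.0 rect [array([ 460., -307.]), array([37., 35.]), np.float64(73.0)]
px [319. 198.] n 570 ztop 0.0864 top centre [0.485  0.0222] circ 480 20 r 10.0 rect [array([485.,  21.]), array([10., 20.]), np.float64(10.0)]
px [235. 204.] n 482 ztop 0.0506 top centre [ 0.5709 -0.136 ] circ 568 -137 r 27.3 rect [array([ 569., -137.]), array([50., 31.]), np.float64(11.0)]
px [381. 213.] n 362 ztop 0.0462 top centre [0.4471 0.1495] circ 445 149 r 12.8 rect [array([446., 149.]), array([23., 23.]), np.float64(64.0)]
px [296. 219.] n 380 ztop 0.0717 top centre [0.5651 0.0093] circ 563 9 r 9.0 rect [array([564.,   9.]), array([17., 14.]), np.float64(27.0)]
px [195. 235.] n 793 ztop 0.0452 top centre [ 0.6944 -0.1486] circ 691 -150 r 31.4 rect [array([ 692., -150.]), array([58., 58.]), np.float64(40.0)]
px [265. 232.] n 186 ztop 0.0505 top centre [ 0.6188 -0.0335] circ 618 -35 r 7.5 rect [array([618., -34.]), array([14., 10.]), np.float64(27.0)]
px [354. 248.] n 470 ztop 0.0194 top centre [0.5716 0.1384] circ 569 138 r 28.4 rect [array([570., 137.]), array([56., 54.]), np.float64(72.0)]
px [259. 259.] n 325 ztop 0.045 top centre [ 6.961e-01 -6.000e-04] circ 695 -1 r 15.7 rect [array([695.,  -1.]), array([30., 29.]), np.float64(40.0)]
px [328. 283.] n 356 ztop 0.0206 top centre [0.6821 0.1298] circ 687 132 r 32.3 rect [array([687., 132.]), array([63., 61.]), np.float64(21.0)]
```

Tall spool is placed: top at 65 mm, centre (0.460,-0.307). Next is the carton.

>>> drive_tool(
  motion=[
    [[0,0,0],[0,0.3,0],-1],
    [[-0.86,0,0.76],[0,0,0],-1],
    [[-0.86,0,0.76],[0,0,0],-1],
    [[-0.86,0,0.76],[0,0,0],-1],
    [[-0.86,0,0.76],[0,0,0],-1],
    [[-0.86,0,0.76],[0,0,0],-1],
    [[-0.86,0,0.76],[0,0,0],-1],
    [[-0.6,0,0.5],[0,0,0],-1],
    [[-0.28,0,0.27],[0,0,0],-1],
    [[0,0,0],[0,0,0],-1],
    [[0,0,0],[0,0,0],-1],
  ],
)

```text
time: 8.55
tool_pos: [0.5639, -0.1363, 0.1045]
tool_rot: [-0.542, 0.543, -0.454, 0.453]
contact_force: [-0.1, -0.1, 0.5]
gripper_width: 1.003
```

```bash
python3 go.py .567 -.138 .012 -80
```

```text
t 8.55 pos [ 0.5639 -0.1363  0.1045] yaw -79.8 w 1.003 F [-0.1 -0.1  0.5] Mz [-0.04  0.01  0.02]
shift units [0.09 3.7  0.11] turn [ 0.02  0.04 -0.  ]
```

>>> drive_tool(
  motion=[
    [[0.05,0.4,0.05],[0,0,0],-1],
    [[0,0.9,0],[0,0,0],-1],
    [[0,0.9,0],[0,0,0],-1],
    [[0,0.8,0],[0,0,0],-1],
    [[0,0.5,0],[0,0,0],-1],
    [[0,0.15,0],[0,0,0],-1],
    [[0,0,0],[0,0,0],-1],
    [[0,0,0],[0,0,0],-1],
  ],
)

```text
time: 9.35
tool_pos: [0.5668, -0.1375, 0.0151]
tool_rot: [0.543, -0.542, 0.453, -0.454]
contact_force: [0.6, 0.5, 0.0]
gripper_width: 1.0
```

>>> drive_tool(
  motion=[
    [[0,0,0],[0,0,0],1],
    [[0,0,0],[0,0,0],1],
    [[0,0,0],[0,0,0],1],
    [[0,0,0],[0,0,0],1],
    [[0,0,0],[0,0,0],1],
    [[0,0,0],[0,0,0],1],
    [[0,0,0],[0,0,0],1],
    [[0,0,0],[0,0,0],1],
  ],
)

```text
time: 10.15
tool_pos: [0.5665, -0.1371, 0.0146]
tool_rot: [0.543, -0.542, 0.453, -0.454]
contact_force: [-0.2, -0.3, 2.9]
gripper_width: 0.346
```

```bash
python3 go.py .525 -.295 .105 -78.3
```

```text
t 10.15 pos [ 0.5665 -0.1371  0.0146] yaw -79.8 w 0.346 F [-0.2 -0.3  2.9] Mz [ 0.01 -0.05  0.01]
shift units [ 5.85 -3.62 -2.9 ] turn [-0.01 -0.3   0.  ]
```

>>> drive_tool(
  motion=[
    [[0,-0.8,0],[0,-0.3,0],1],
    [[0.2,-0.9,-0.2],[0,0,0],1],
    [[0.9,-0.3,-0.44],[0,0,0],1],
    [[0.9,0,-0.44],[0,0,0],1],
    [[0.9,0,-0.44],[0,0,0],1],
    [[0.9,0,-0.44],[0,0,0],1],
    [[0.9,0,-0.44],[0,0,0],1],
    [[0.7,0,-0.3],[0,0,0],1],
    [[0.4,0,-0.2],[0,0,0],1],
    [[0,0,0],[0,0,0],1],
    [[0,0,0],[0,0,0],1],
  ],
)

```text
time: 11.25
tool_pos: [0.5244, -0.2931, 0.0637]
tool_rot: [0.549, -0.548, 0.447, -0.446]
contact_force: [-0.9, 0.9, -0.6]
gripper_width: 0.342
```

```bash
python3 go.py .525 -.295 .0185 -78.3
```

```text
t 11.25 pos [ 0.5244 -0.2931  0.0637] yaw -78.3 w 0.342 F [-0.9  0.9 -0.6] Mz [-0.03 -0.03 -0.08]
shift units [0.08 1.81 0.01] turn [ 0.   -0.   -0.01]
```

>>> drive_tool(
  motion=[
    [[0.06,0.5,0],[0,0,0],1],
    [[0,0.6,0],[0,0,0],1],
    [[0,0.5,0],[0,0,0],1],
    [[0,0.22,0],[0,0,0],1],
    [[0,0,0],[0,0,0],1],
    [[0,0,0],[0,0,0],1],
    [[0,0,0],[0,0,0],1],
  ],
)

```text
time: 11.95
tool_pos: [0.5245, -0.2948, 0.0179]
tool_rot: [-0.548, 0.548, -0.447, 0.446]
contact_force: [-0.1, 0.6, -0.3]
gripper_width: 0.346
```

```bash
python3 go.py .5625 .009 .14 -78.3
```

```text
t 11.95 pos [ 0.5245 -0.2948  0.0179] yaw -78.3 w 0.346 F [-0.1  0.6 -0.3] Mz [ 0.01 -0.02  0.02]
shift units [-11.59  -4.89   3.95] turn [ 0.01  0.   -0.01]
```

>>> drive_tool(
  motion=[
    [[0,0,0],[0,0,0],-1],
    [[0,0,0],[0,0,0],-1],
    [[0,0,0],[0,0,0],-1],
    [[0,0,0],[0,0,0],-1],
    [[0,0,0],[0,0,0],-1],
    [[0,-0.7,0],[0,0,0],-1],
    [[0,-0.9,0],[0,0,0],-1],
    [[0,-0.9,0],[0,0,0],-1],
    [[-0.9,-0.9,0.3],[0,0,0],-1],
    [[-0.9,-0.9,0.3],[0,0,0],-1],
    [[-0.9,-0.6,0.3],[0,0,0],-1],
    [[-0.9,0,0.3],[0,0,0],-1],
  ],
)

```text
time: 13.15
tool_pos: [0.5376, -0.201, 0.1446]
tool_rot: [0.549, -0.548, 0.444, -0.449]
contact_force: [0.3, 0.2, 0.3]
gripper_width: 0.997
```

>>> drive_tool(
  motion=[
    [[-0.9,0,0.3],[0,0,0],-1],
    [[-0.9,0,0.3],[0,0,0],-1],
    [[-0.9,0,0.3],[0,0,0],-1],
    [[-0.9,0,0.3],[0,0,0],-1],
    [[-0.9,0,0.3],[0,0,0],-1],
    [[-0.9,0,0.3],[0,0,0],-1],
    [[-0.9,0,0.3],[0,0,0],-1],
    [[-0.7,0,0.3],[0,0,0],-1],
    [[-0.6,0,0.2],[0,0,0],-1],
    [[0,0,0],[0,0,0],-1],
    [[0,0,0],[0,0,0],-1],
  ],
)

```text
time: 14.25
tool_pos: [0.5609, -0.0019, 0.141]
tool_rot: [-0.548, 0.549, -0.446, 0.446]
contact_force: [0.3, -0.6, 0.4]
gripper_width: 1.0
```

```bash
python3 go.py .5625 .009 .012 -78.3
python3 - <<'E'
from h import *
f=manip.grab_frame("scene");blobs(f)
E
```

```text
t 14.25 pos [ 0.5609 -0.0019  0.141 ] yaw -78.3 w 1.0 F [ 0.3 -0.6  0.4] Mz [ 0.02  0.01 -0.  ]
shift units [-0.41  5.16  0.15] turn [0.   0.01 0.01]
px [194. 170.] n 751 ztop 0.0645 top centre [ 0.462  -0.3057] circ 460 -308 r 20.2 rect [array([ 460., -307.]), array([35., 34.]), np.float64(58.0)]
px [319. 198.] n 567 ztop 0.0859 top centre [0.4848 0.0224] circ 482 21 r 10.5 rect [array([484.,  21.]), array([10., 20.]), np.float64(15.0)]
px [381. 213.] n 366 ztop 0.0461 top centre [0.4468 0.1492] circ 446 149 r 12.5 rect [array([446., 149.]), array([23., 22.]), np.float64(52.0)]
px [296. 219.] n 383 ztop 0.0714 top centre [0.565  0.0096] circ 563 10 r 9.6 rect [array([563.,   8.]), array([19., 14.]), np.float64(27.0)]
px [195. 235.] n 798 ztop 0.0451 top centre [ 0.6943 -0.1488] circ 692 -150 r 30.6 rect [array([ 692., -151.]), array([58., 59.]), np.float64(25.0)]
px [265. 232.] n 184 ztop 0.0508 top centre [ 0.6193 -0.0333] circ 619 -33 r 6.6 rect [array([618., -34.]), array([11., 11.]), np.float64(53.0)]
px [354. 248.] n 472 ztop 0.0195 top centre [0.5713 0.1383] circ 568 138 r 29.3 rect [array([570., 138.]), array([55., 54.]), np.float64(6.0)]
px [259. 259.] n 320 ztop 0.0448 top centre [ 0.6961 -0.0007] circ 694 -2 r 16.4 rect [array([695.,  -1.]), array([29., 30.]), np.float64(60.0)]
px [327. 283.] n 357 ztop 0.0208 top centre [0.6816 0.1298] circ 687 132 r 32.1 rect [array([687., 132.]), array([62., 61.]), np.float64(22.0)]
```

>>> drive_tool(
  motion=[
    [[-0.4,0,0.12],[0,0,0],-1],
    [[0,0,0],[0,0,0],-1],
    [[0,0.9,0],[0,0,0],-1],
    [[0,0.9,0],[0,0,0],-1],
    [[0,0.9,0],[0,0,0],-1],
    [[0,0.9,0],[0,0,0],-1],
    [[0,0.8,0],[0,0,0],-1],
    [[0,0.5,0],[0,0,0],-1],
    [[0,0.26,0],[0,0,0],-1],
    [[0,0,0],[0,0,0],-1],
    [[0,0,0],[0,0,0],-1],
  ],
)

```text
time: 15.4
tool_pos: [0.5627, 0.0086, 0.013]
tool_rot: [0.549, -0.548, 0.446, -0.447]
contact_force: [0.3, 0.4, 0.5]
gripper_width: 1.0
```

>>> drive_tool(
  motion=[
    [[0,0,0],[0,0,0],1],
    [[0,0,0],[0,0,0],1],
    [[0,0,0],[0,0,0],1],
    [[0,0,0],[0,0,0],1],
    [[0,0,0],[0,0,0],1],
    [[0,0,0],[0,0,0],1],
    [[0,0,0],[0,0,0],1],
    [[0,0,0],[0,0,0],1],
  ],
)

```text
time: 16.2
tool_pos: [0.5625, 0.0086, 0.0127]
tool_rot: [0.549, -0.548, 0.446, -0.447]
contact_force: [-1.2, 0.7, 5.5]
gripper_width: 0.358
```

```bash
python3 go.py .395 -.321 .14 -78.3
```

```text
t 16.2 pos [0.5625 0.0086 0.0127] yaw -78.3 w 0.358 F [-1.2  0.7  5.5] Mz [ 0.05  0.03 -0.01]
shift units [11.55 -5.09 -9.24] turn [-0.01  0.    0.  ]
```

>>> drive_tool(
  motion=[
    [[0,-0.6,0],[0,0,0],1],
    [[0,-0.9,0],[0,0,0],1],
    [[0,-0.9,0],[0,0,0],1],
    [[0,-0.9,0],[0,0,0],1],
    [[0,-0.9,0],[0,0,0],1],
    [[0.4,-0.6,-0.3],[0,0,0],1],
    [[0.8,0,-0.65],[0,0,0],1],
    [[0.9,0,-0.72],[0,0,0],1],
    [[0.9,0,-0.72],[0,0,0],1],
    [[0.9,0,-0.72],[0,0,0],1],
    [[0.9,0,-0.72],[0,0,0],1],
    [[0.9,0,-0.72],[0,0,0],1],
  ],
)

```text
time: 17.4
tool_pos: [0.4777, -0.1552, 0.1317]
tool_rot: [-0.548, 0.549, -0.447, 0.446]
contact_force: [-0.2, -0.2, 0.3]
gripper_width: 0.357
```

>>> drive_tool(
  motion=[
    [[0.9,0,-0.72],[0,0,0],1],
    [[0.9,0,-0.72],[0,0,0],1],
    [[0.9,0,-0.72],[0,0,0],1],
    [[0.9,0,-0.72],[0,0,0],1],
    [[0.9,0,-0.72],[0,0,0],1],
    [[0.7,0,-0.6],[0,0,0],1],
    [[0.4,0,-0.4],[0,0,0],1],
    [[0,0,0],[0,0,0],1],
    [[0,0,0],[0,0,0],1],
  ],
)

```text
time: 18.3
tool_pos: [0.3949, -0.3139, 0.1318]
tool_rot: [0.548, -0.548, 0.447, -0.446]
contact_force: [0.6, -0.4, -0.5]
gripper_width: 0.353
```

```bash
python3 go.py .395 -.321 .0165 -78.3;  python3 - <<'E'
from h import *
f=manip.grab_frame("scene");cv2.imwrite("pics/s3.png",f["img"])
E
```

```text
t 18.3 pos [ 0.3949 -0.3139  0.1318] yaw -78.3 w 0.353 F [ 0.6 -0.4 -0.5] Mz [ 0.04 -0.01 -0.04]
shift units [ 0.28  4.61 -0.06] turn [ 0.   -0.01 -0.01]
```

View pics/s3.png

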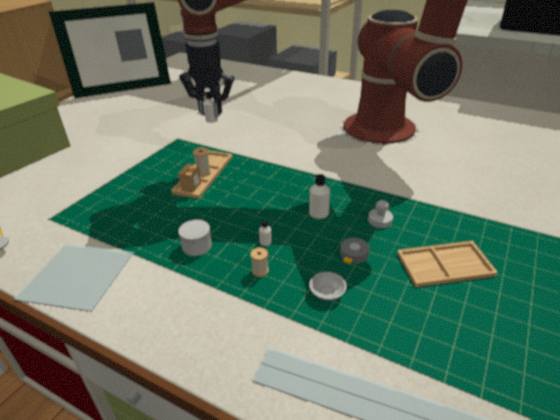

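The bottle is held upright at (210,107). The carton (188,180) and tall spool (202,160) stand in tray3. Now I lower the bottle.

>>> drive_tool(
  motion=[
    [[0.25,0,-0.04],[0,0,0],1],
    [[0,0.8,0],[0,0,0],1],
    [[0,0.9,0],[0,0,0],1],
    [[0,0.9,0],[0,0,0],1],
    [[0,0.8,0],[0,0,0],1],
    [[0,0.6,0],[0,0,0],1],
    [[0,0.4,0],[0,0,0],1],
    [[0,0.2,0],[0,0,0],1],
    [[0,0,0],[0,0,0],1],
    [[0,0,0],[0,0,0],1],
  ],
)

```text
time: 19.35
tool_pos: [0.396, -0.3212, 0.0179]
tool_rot: [-0.548, 0.548, -0.446, 0.447]
contact_force: [0.6, 0.1, -0.9]
gripper_width: 0.353
```

```bash
python3 go.py .395 -.321 .0165 -78.3
```

```text
t 19.35 pos [ 0.396  -0.3212  0.0179] yaw -78.3 w 0.353 F [ 0.6  0.1 -0.9] Mz [-0.07  0.03 -0.01]
shift units [-0.02  0.05 -0.04] turn [-0.01  0.    0.01]
```

>>> drive_tool(
  motion=[
    [[0,0.06,0],[0,0,0],1],
    [[0,0,0],[0,0,0],-1],
    [[0,0,0],[0,0,0],-1],
    [[0,0,0],[0,0,0],-1],
    [[0,0,0],[0,0,0],-1],
    [[0,0,0],[0,0,0],-1],
    [[0,-0.7,0],[0,0,0],-1],
    [[0,-0.9,0],[0,0,0],-1],
    [[0,-0.9,0],[0,0,0],-1],
    [[0,-0.9,0],[0,0,0],-1],
    [[0,-0.9,0],[0,0,0],-1],
    [[0,-0.6,0],[0,-1,0],-1],
  ],
)

```text
time: 20.55
tool_pos: [0.396, -0.3212, 0.14]
tool_rot: [-0.568, 0.568, -0.421, 0.422]
contact_force: [-0.0, -1.0, 0.3]
gripper_width: 1.0
```

>>> drive_tool(
  motion=[
    [[0,0,0],[0,-1,0],-1],
    [[0,0,0],[0,-1,0],-1],
    [[0,0,0],[0,-1,0],-1],
    [[0,0,0],[0,-1,0],-1],
    [[0,0,0],[0,-1,0],-1],
    [[0,0,0],[0,-1,0],-1],
    [[0,0,0],[0,-1,0],-1],
    [[0,0,0],[0,-1,0],-1],
    [[0,0,0],[0,-1,0],-1],
    [[0,0,0],[0,-1,0],-1],
    [[0,0,0],[0,-1,0],-1],
    [[0,0,0],[0,-1,0],-1],
  ],
)

```text
time: 21.75
tool_pos: [0.3954, -0.3206, 0.138]
tool_rot: [0.703, -0.702, 0.081, -0.081]
contact_force: [0.8, 0.0, 0.2]
gripper_width: 1.001
```

>>> drive_tool(
  motion=[
    [[0,0,0],[0,-1,0],-1],
    [[0,0,0],[0,-1,0],-1],
    [[0,0,0],[0,-1,0],-1],
    [[0,0,0],[0,-1,0],-1],
    [[0,0,0],[0,-1,0],-1],
    [[0,0,0],[0,-1,0],-1],
    [[0,0,0],[0,-1,0],-1],
    [[0,0,0],[0,-1,0],-1],
    [[0,0,0],[0,-1,0],-1],
    [[0,0,0],[0,-1,0],-1],
    [[0,0,0],[0,-0.2,0],-1],
    [[0,0,0],[0,0,0],-1],
  ],
)

```text
time: 22.95
tool_pos: [0.3955, -0.3206, 0.138]
tool_rot: [0.669, -0.669, -0.228, 0.228]
contact_force: [-0.2, 0.9, -0.6]
gripper_width: 0.997
```

```bash
python3 go.py .691 -.151 .14 37.6
python3 - <<'E'
from h import *
f=manip.grab_frame("scene");blobs(f)
f=manip.grab_frame("top");blobs(f)
E
```

```text
t 22.95 pos [ 0.3955 -0.3206  0.138 ] yaw 37.6 w 0.997 F [-0.2  0.9 -0.6] Mz [-0.01 -0.01 -0.01]
shift units [13.51 -0.08 -1.84] turn [-0.    0.01 -0.  ]
px [199. 164.] n 1001 ztop 0.0672 top centre [ 0.4411 -0.3105] circ 433 -311 r 45.5 rect [array([ 433., -310.]), array([90., 36.]), np.float64(7.0)]
px [319. 198.] n 571 ztop 0.0858 top centre [0.4857 0.0222] circ 481 21 r 9.7 rect [array([485.,  22.]), array([ 8., 19.]), np.float64(14.0)]
px [381. 213.] n 364 ztop 0.0465 top centre [0.4472 0.1493] circ 446 150 r 13.3 rect [array([446., 149.]), array([24., 24.]), np.float64(66.0)]
px [195. 235.] n 788 ztop 0.0452 top centre [ 0.6944 -0.1486] circ 693 -151 r 31.1 rect [array([ 692., -150.]), array([58., 58.]), np.float64(41.0)]
px [265. 232.] n 183 ztop 0.0509 top centre [ 0.619  -0.0334] circ 618 -35 r 6.7 rect [array([618., -34.]), array([12., 10.]), np.float64(19.0)]
px [355. 248.] n 475 ztop 0.0193 top centre [0.5716 0.1384] circ 569 137 r 28.9 rect [array([570., 138.]), array([56., 54.]), np.float64(10.0)]
px [259. 259.] n 322 ztop 0.0448 top centre [ 6.962e-01 -5.000e-04] circ 
[... 978 characters left out ...]
6 top centre [ 0.5256 -0.2936] circ 526 -293 r 25.8 rect [array([ 525., -294.]), array([45., 30.]), np.float64(14.0)]
px [271. 254.] n 173 ztop 0.0725 top centre [0.473  0.0189] circ 477 19 r 16.9 rect [array([477.,  21.]), array([31., 30.]), np.float64(22.0)]
px [398. 260.] n 120 ztop 0.0683 top centre [ 0.4612 -0.3   ] circ 460 -305 r 17.9 rect [array([ 461., -301.]), array([20., 35.]), np.float64(75.0)]
px [220. 267.] n 240 ztop 0.0481 top centre [0.443  0.1484] circ 442 148 r 11.9 rect [array([444., 147.]), array([20., 22.]), np.float64(1.0)]
px [402. 283.] n 61 ztop 0.0562 top centre [ 0.4024 -0.3126] circ 401 -314 r 11.8 rect [array([ 404., -312.]), array([ 9., 24.]), np.float64(44.0)]
```

>>> drive_tool(
  motion=[
    [[0.6,0,-0.1],[0,0,0],-1],
    [[0.9,0,-0.13],[0,0,0],-1],
    [[1,0,-0.13],[0,0,0],-1],
    [[1,0,-0.13],[0,0,0],-1],
    [[1,0,-0.13],[0,0,0],-1],
    [[1,0,-0.13],[0,0,0],-1],
    [[1,0,-0.13],[0,0,0],-1],
    [[1,0,-0.13],[0,0,0],-1],
    [[1,0,-0.13],[0,0,0],-1],
    [[1,0,-0.13],[0,0,0],-1],
    [[1,0,-0.13],[0,0,0],-1],
    [[1,0,-0.13],[0,0,0],-1],
  ],
)

```text
time: 24.25
tool_pos: [0.6479, -0.1734, 0.1378]
tool_rot: [0.669, -0.669, -0.229, 0.228]
contact_force: [1.2, 0.2, 0.2]
gripper_width: 1.0
```

>>> drive_tool(
  motion=[
    [[0.9,0,-0.13],[0,0,0],-1],
    [[0.7,0,-0.13],[0,0,0],-1],
    [[0.4,0,-0.1],[0,0,0],-1],
    [[0,0,0],[0,0,0],-1],
    [[0,0,0],[0,0,0],-1],
    [[0,0,0],[0,0,0],-1],
  ],
)

```text
time: 24.85
tool_pos: [0.6908, -0.152, 0.1379]
tool_rot: [0.669, -0.669, -0.228, 0.228]
contact_force: [0.1, 1.3, -0.1]
gripper_width: 1.003
```

```bash
python3 go.py .691 -.151 .008 37.6
```

```text
t 24.85 pos [ 0.6908 -0.152   0.1379] yaw 37.7 w 1.003 F [ 0.1  1.3 -0.1] Mz [-0.01 -0.05  0.01]
shift units [0.03 5.2  0.03] turn [-0.    0.01 -0.  ]
```

>>> drive_tool(
  motion=[
    [[0.03,0.6,0.03],[0,0,0],-1],
    [[0,0.9,0],[0,0,0],-1],
    [[0,0.9,0],[0,0,0],-1],
    [[0,0.9,0],[0,0,0],-1],
    [[0,0.9,0],[0,0,0],-1],
    [[0,0.6,0],[0,0,0],-1],
    [[0,0.4,0],[0,0,0],-1],
    [[0,0,0],[0,0,0],-1],
    [[0,0,0],[0,0,0],-1],
  ],
)

```text
time: 25.75
tool_pos: [0.692, -0.1508, 0.0087]
tool_rot: [-0.669, 0.669, 0.229, -0.228]
contact_force: [0.3, 0.3, 0.5]
gripper_width: 0.998
```

>>> drive_tool(
  motion=[
    [[0,0,0],[0,0,0],1],
    [[0,0,0],[0,0,0],1],
    [[0,0,0],[0,0,0],1],
    [[0,0,0],[0,0,0],1],
    [[0,0,0],[0,0,0],1],
    [[0,0,0],[0,0,0],1],
    [[0,0,0],[0,0,0],1],
    [[0,-0.5,0],[0,0,0],1],
    [[0,-0.8,0],[0,0,0],1],
    [[0,-0.5,0],[0,0,0],1],
    [[0,0,0],[0,0,0],1],
    [[0,0,0],[0,0,0],1],
  ],
)

```text
time: 26.95
tool_pos: [0.6919, -0.1507, 0.054]
tool_rot: [-0.669, 0.669, 0.229, -0.228]
contact_force: [-0.1, -0.5, -1.2]
gripper_width: 0.663
```

```bash
python3 go.py .499 .325 .14 37.6;  python3 - <<'E'
from h import *
f=manip.grab_frame("scene");cv2.imwrite("pics/s4.png",cv2.resize(f["img"][110:300,130:350],None,fx=3,fy=3))
E
```

```text
t 26.95 pos [ 0.6919 -0.1507  0.054 ] yaw 37.7 w 0.663 F [-0.1 -0.5 -1.2] Mz [-0.01  0.02  0.  ]
shift units [ 5.5  -3.44 19.78] turn [0.01 0.02 0.01]
```

View pics/s4.png

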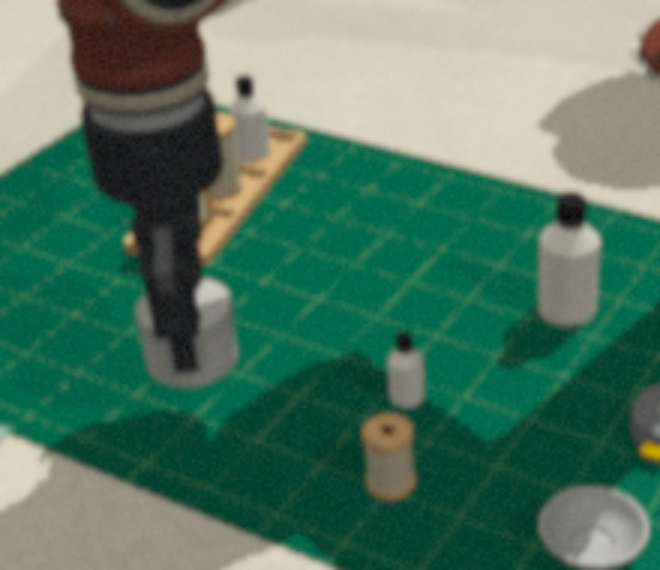

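The tin is held level at about (188,335) in the crop. Now I carry it to tray2's large compartment.

>>> drive_tool(
  motion=[
    [[0,-0.8,0],[0,0,0],1],
    [[0,-0.9,0.3],[0,0,0],1],
    [[0.1,-0.9,0.6],[0,0,0],1],
    [[0.25,-0.8,0.8],[0,0,0],1],
    [[0.25,0,0.9],[0,0,0],1],
    [[0.25,0,0.9],[0,0,0],1],
    [[0.25,0,0.9],[0,0,0],1],
    [[0.25,0,0.9],[0,0,0],1],
    [[0.25,0,0.9],[0,0,0],1],
    [[0.25,0,0.9],[0,0,0],1],
    [[0.25,0,0.9],[0,0,0],1],
    [[0.25,0,0.9],[0,0,0],1],
  ],
)

```text
time: 28.2
tool_pos: [0.6002, 0.063, 0.1365]
tool_rot: [0.669, -0.669, -0.228, 0.229]
contact_force: [0.3, 0.6, -1.7]
gripper_width: 0.665
```

>>> drive_tool(
  motion=[
    [[0.27,0,0.9],[0,0,0],1],
    [[0.27,0,0.9],[0,0,0],1],
    [[0.27,0,0.9],[0,0,0],1],
    [[0.27,0,0.9],[0,0,0],1],
    [[0.27,0,0.9],[0,0,0],1],
    [[0.27,0,0.9],[0,0,0],1],
    [[0.27,0,0.9],[0,0,0],1],
    [[0.27,0,0.9],[0,0,0],1],
    [[0.27,0,0.9],[0,0,0],1],
    [[0.27,0,0.7],[0,0,0],1],
    [[0,0,0],[0,0,0],1],
    [[0,0,0],[0,0,0],1],
  ],
)

```text
time: 29.4
tool_pos: [0.5198, 0.2768, 0.137]
tool_rot: [-0.669, 0.669, 0.228, -0.23]
contact_force: [-0.1, -0.1, -0.9]
gripper_width: 0.668
```

```bash
python3 go.py .499 .325 .0125 37.6
```

```text
t 29.4 pos [0.5198 0.2768 0.137 ] yaw 37.8 w 0.668 F [-0.1 -0.1 -0.9] Mz [-0.02 -0.02 -0.03]
shift units [0.52 4.98 2.04] turn [-0.    0.03 -0.02]
```

>>> drive_tool(
  motion=[
    [[0.2,0,0.8],[0,0,0],1],
    [[0.2,0,0.8],[0,0,0],1],
    [[0.12,0,0.42],[0,0,0],1],
    [[0,0.8,0],[0,0,0],1],
    [[0,0.9,0],[0,0,0],1],
    [[0,0.9,0],[0,0,0],1],
    [[0,0.8,0],[0,0,0],1],
    [[0,0.5,0],[0,0,0],1],
    [[0,0,0],[0,0,0],1],
    [[0,0,0],[0,0,0],1],
  ],
)

```text
time: 30.4
tool_pos: [0.5007, 0.3245, 0.041]
tool_rot: [-0.669, 0.669, 0.228, -0.228]
contact_force: [0.3, -0.2, -0.5]
gripper_width: 0.666
```

```bash
python3 go.py .499 .325 .0125 37.6
```

```text
t 30.4 pos [0.5007 0.3245 0.041 ] yaw 37.7 w 0.666 F [ 0.3 -0.2 -0.5] Mz [-0.01  0.02  0.  ]
shift units [-0.04  1.14  0.06] turn [0.   0.02 0.  ]
```

>>> drive_tool(
  motion=[
    [[-0.04,0.3,0.06],[0,0,0],1],
    [[0,0.4,0],[0,0,0],1],
    [[0,0.3,0],[0,0,0],1],
    [[0,0.1,0],[0,0,0],1],
    [[0,0,0],[0,0,0],1],
    [[0,0,0],[0,0,0],1],
  ],
)

```text
time: 31.0
tool_pos: [0.4984, 0.3252, 0.013]
tool_rot: [-0.669, 0.669, 0.228, -0.229]
contact_force: [-1.5, -0.3, 0.1]
gripper_width: 0.663
```

```bash
python3 go.py .499 .325 .0122 37.6;  python3 - <<'E'
from h import *
f=manip.grab_frame("scene");cv2.imwrite("pics/s5.png",cv2.resize(f["img"][150:300,350:550],None,fx=3,fy=3))
E
```

```text
t 31.0 pos [0.4984 0.3252 0.013 ] yaw 37.7 w 0.663 F [-1.5 -0.3  0.1] Mz [-0.09  0.14 -0.02]
shift units [ 0.01  0.03 -0.02] turn [-0.    0.02 -0.  ]
```

View pics/s5.png

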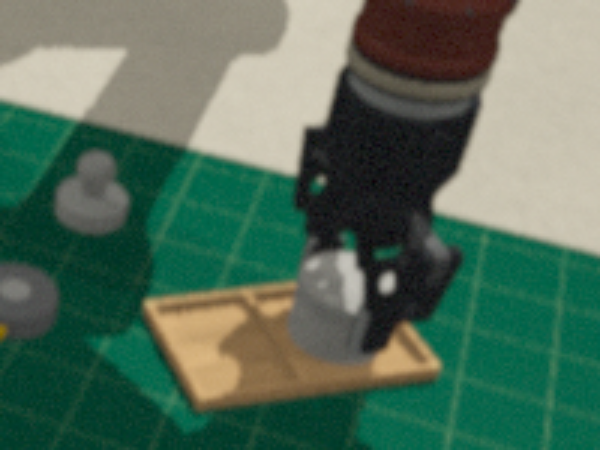

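The tin is in the large compartment, perhaps a few mm towards the divider, well inside 15 mm. I'll release and measure.

>>> drive_tool(
  motion=[
    [[0,0.03,0],[0,0,0],1],
    [[0,0,0],[0,0,0],-1],
    [[0,0,0],[0,0,0],-1],
    [[0,0,0],[0,0,0],-1],
    [[0,0,0],[0,0,0],-1],
    [[0,-0.5,0],[0,0,0],-1],
    [[0,-0.9,0],[0,0,0],-1],
    [[0,-0.9,0],[0,0,0],-1],
    [[0,-0.9,0],[0,0,0],-1],
    [[0,-0.9,0],[0,0,0],-1],
    [[-0.2,-0.9,-0.9],[0,0,0],-1],
    [[-0.2,0,-0.9],[0,0,0],-1],
  ],
)

```text
time: 32.25
tool_pos: [0.5208, 0.2845, 0.143]
tool_rot: [0.669, -0.669, -0.232, 0.226]
contact_force: [0.6, -0.5, 0.9]
gripper_width: 0.999
```

```bash
python3 go.py .694 -.0015 .13 37.6;  python3 - <<'E'
from h import *
f=manip.grab_frame("scene");blobs(f)
E
```

```text
t 32.25 pos [0.5208 0.2845 0.143 ] yaw 37.8 w 0.999 F [ 0.6 -0.5  0.9] Mz [ 0.03 -0.03 -0.02]
shift units [ -1.49   0.52 -13.29] turn [0.03 0.04 0.1 ]
px [199. 164.] n 1000 ztop 0.0677 top centre [ 0.4416 -0.3102] circ 433 -314 r 47.0 rect [array([ 433., -308.]), array([92., 35.]), np.float64(3.0)]
px [319. 198.] n 571 ztop 0.086 top centre [0.4852 0.0225] circ 481 20 r 9.9 rect [array([484.,  21.]), array([10., 20.]), np.float64(13.0)]
px [381. 213.] n 361 ztop 0.0462 top centre [0.4471 0.1492] circ 445 148 r 13.4 rect [array([446., 148.]), array([23., 25.]), np.float64(55.0)]
px [265. 232.] n 181 ztop 0.0511 top centre [ 0.6196 -0.0333] circ 618 -34 r 6.7 rect [array([618., -34.]), array([11., 10.]), np.float64(29.0)]
px [464. 251.] n 994 ztop 0.0486 top centre [0.503  0.3264] circ 500 327 r 31.4 rect [array([501., 326.]), array([59., 59.]), np.float64(47.0)]
px [355. 248.] n 470 ztop 0.0195 top centre [0.5715 0.1382] circ 569 138 r 29.1 rect [array([569., 137.]), array([54., 56.]), np.float64(71.0)]
px [259. 259.] n 322 ztop 0.0448 top centre [ 0.696  -0.0007] circ 694 -1 r 16.0 rect [array([694.,  -1.]), array([31., 29.]), np.float64(23.0)]
px [328. 283.] n 363 ztop 0.0207 top centre [0.6821 0.1301] circ 688 132 r 32.0 rect [array([687., 132.]), array([62., 62.]), np.float64(57.0)]
```

Tin: top at 48 mm, centre (0.500,0.326), as planned. Next is the short spool.

>>> drive_tool(
  motion=[
    [[-0.1,0.2,-0.9],[0,0,0],-1],
    [[-0.1,0.2,-0.9],[0,0,0],-1],
    [[-0.1,0,-0.9],[0,0,0],-1],
    [[-0.1,0,-0.9],[0,0,0],-1],
    [[-0.1,0,-0.9],[0,0,0],-1],
    [[-0.1,0,-0.9],[0,0,0],-1],
    [[-0.1,0,-0.9],[0,0,0],-1],
    [[-0.1,0,-0.9],[0,0,0],-1],
    [[-0.1,0,-0.9],[0,0,0],-1],
    [[-0.1,0,-0.9],[0,0,0],-1],
    [[-0.1,0,-0.9],[0,0,0],-1],
    [[-0.1,0,-0.9],[0,0,0],-1],
  ],
)

```text
time: 33.5
tool_pos: [0.66, 0.0508, 0.1279]
tool_rot: [0.669, -0.669, -0.229, 0.228]
contact_force: [0.4, -0.6, 0.5]
gripper_width: 0.999
```

>>> drive_tool(
  motion=[
    [[0,0,-0.7],[0,0,0],-1],
    [[0,0,-0.4],[0,0,0],-1],
    [[0,0,0],[0,0,0],-1],
    [[0,0,0],[0,0,0],-1],
    [[0,0,0],[0,0,0],-1],
  ],
)

```text
time: 34.0
tool_pos: [0.6759, 0.0306, 0.1271]
tool_rot: [0.669, -0.669, -0.229, 0.229]
contact_force: [0.2, -0.0, -0.6]
gripper_width: 0.997
```

```bash
python3 go.py .694 -.0015 .010 37.6
```

```text
t 34.0 pos [0.6759 0.0306 0.1271] yaw 37.7 w 0.997 F [ 0.2 -0.  -0.6] Mz [ 0.04 -0.01 -0.01]
shift units [-0.21  4.69 -1.46] turn [-0.01  0.03 -0.  ]
```

>>> drive_tool(
  motion=[
    [[-0.1,0,-0.7],[0,0,0],-1],
    [[-0.1,0,-0.75],[0,0,0],-1],
    [[0,0,0],[0,0,0],-1],
    [[0,0.8,0],[0,0,0],-1],
    [[0,0.9,0],[0,0,0],-1],
    [[0,0.9,0],[0,0,0],-1],
    [[0,0.9,0],[0,0,0],-1],
    [[0,0.7,0],[0,0,0],-1],
    [[0,0.45,0],[0,0,0],-1],
    [[0,0,0],[0,0,0],-1],
    [[0,0,0],[0,0,0],-1],
  ],
)

```text
time: 35.1
tool_pos: [0.6951, -0.0021, 0.0117]
tool_rot: [-0.669, 0.669, 0.229, -0.228]
contact_force: [0.4, 0.5, -0.1]
gripper_width: 0.998
```

```bash
python3 go.py .694 -.0015 .010 37.6
```

```text
t 35.1 pos [ 0.6951 -0.0021  0.0117] yaw 37.7 w 0.998 F [ 0.4  0.5 -0.1] Mz [ 0.02 -0.03  0.  ]
shift units [-0.02  0.07  0.05] turn [0.01 0.02 0.01]
```

>>> drive_tool(
  motion=[
    [[0,0,0],[0,0,0],1],
    [[0,0,0],[0,0,0],1],
    [[0,0,0],[0,0,0],1],
    [[0,0,0],[0,0,0],1],
    [[0,0,0],[0,0,0],1],
    [[0,0,0],[0,0,0],1],
    [[0,0,0],[0,0,0],1],
    [[0,0,0],[0,0,0],1],
    [[0,-0.8,0],[0,0,0],1],
    [[0,-0.9,0],[0,0,0],1],
    [[0,-0.9,0],[0,0,0],1],
    [[0,-0.9,0],[0,0,0],1],
  ],
)

```text
time: 36.3
tool_pos: [0.6936, -0.0019, 0.0979]
tool_rot: [0.67, -0.669, -0.228, 0.229]
contact_force: [-0.1, 0.3, -0.5]
gripper_width: 0.333
```

```bash
python3 go.py .545 .266 .14 37.6
```

```text
t 36.3 pos [ 0.6936 -0.0019  0.0979] yaw 37.7 w 0.333 F [-0.1  0.3 -0.5] Mz [-0.03 -0.03 -0.04]
shift units [ 1.83 -1.68 12.12] turn [-0.02  0.02 -0.02]
```

>>> drive_tool(
  motion=[
    [[0.14,0,0.8],[0,0,0],1],
    [[0.14,0,0.9],[0,0,0],1],
    [[0.14,0,0.9],[0,0,0],1],
    [[0.14,0,0.9],[0,0,0],1],
    [[0.14,0,0.9],[0,0,0],1],
    [[0.14,0,0.9],[0,0,0],1],
    [[0.14,0,0.9],[0,0,0],1],
    [[0.14,0,0.9],[0,0,0],1],
    [[0.14,0,0.9],[0,0,0],1],
    [[0.14,0,0.9],[0,0,0],1],
    [[0.14,0,0.9],[0,0,0],1],
    [[0.14,0,0.9],[0,0,0],1],
  ],
)

```text
time: 37.5
tool_pos: [0.5608, 0.2372, 0.0962]
tool_rot: [0.669, -0.669, -0.228, 0.23]
contact_force: [0.0, -0.9, 0.1]
gripper_width: 0.334
```

>>> drive_tool(
  motion=[
    [[0.1,0,0.8],[0,0,0],1],
    [[0,0,0.5],[0,0,0],1],
    [[0,0,0],[0,0,0],1],
    [[0,0,0],[0,0,0],1],
    [[0,0,0],[0,0,0],1],
  ],
)

```text
time: 38.0
tool_pos: [0.5464, 0.2621, 0.0983]
tool_rot: [-0.669, 0.669, 0.228, -0.228]
contact_force: [0.1, -0.3, -0.7]
gripper_width: 0.334
```

```bash
python3 go.py .545 .266 .0155 37.6
```

```text
t 38.0 pos [0.5464 0.2621 0.0983] yaw 37.7 w 0.334 F [ 0.1 -0.3 -0.7] Mz [-0.02 -0.05  0.02]
shift units [0.05 3.31 0.16] turn [ 0.    0.01 -0.  ]
```

>>> drive_tool(
  motion=[
    [[0.05,0.5,0.16],[0,0,0],1],
    [[0,0.8,0],[0,0,0],1],
    [[0,0.8,0],[0,0,0],1],
    [[0,0.6,0],[0,0,0],1],
    [[0,0.4,0],[0,0,0],1],
    [[0,0.2,0],[0,0,0],1],
    [[0,0,0],[0,0,0],1],
    [[0,0,0],[0,0,0],1],
  ],
)

```text
time: 38.8
tool_pos: [0.5455, 0.2667, 0.0166]
tool_rot: [0.669, -0.669, -0.229, 0.228]
contact_force: [0.0, -0.4, 0.3]
gripper_width: 0.332
```

```bash
python3 go.py .545 .266 .015 37.6
```

```text
t 38.8 pos [0.5455 0.2667 0.0166] yaw 37.7 w 0.332 F [ 0.  -0.4  0.3] Mz [-0.   -0.04 -0.01]
shift units [-0.03  0.06 -0.01] turn [0.01 0.02 0.02]
```

>>> drive_tool(
  motion=[
    [[0,0.05,0],[0,0,0],1],
    [[0,0,0],[0,0,0],-1],
    [[0,0,0],[0,0,0],-1],
    [[0,0,0],[0,0,0],-1],
    [[0,0,0],[0,0,0],-1],
    [[0,0,0],[0,0,0],-1],
    [[0,-0.5,0],[0,0,0],-1],
    [[0,-0.9,0],[0,0,0],-1],
    [[0,-0.9,0],[0,0,0],-1],
    [[0,-0.9,0],[0,0,0],-1],
    [[0,-0.9,0],[0,0,0],-1],
    [[0,-0.9,0],[0,0,0],-1],
  ],
)

```text
time: 40.0
tool_pos: [0.545, 0.2666, 0.1419]
tool_rot: [-0.669, 0.669, 0.229, -0.228]
contact_force: [-0.7, -0.3, -0.4]
gripper_width: 0.998
```

>>> drive_tool(
  motion=[
    [[0,-0.9,-0.5],[0,0,0],-1],
    [[0,-0.9,-0.9],[0,0,0],-1],
    [[0,0,-0.9],[0,0,0],-1],
    [[0,0,-0.9],[0,0,0],-1],
    [[0,0,-0.9],[0,0,0],-1],
    [[0,0,-0.9],[0,0,0],-1],
    [[0,0,-0.9],[0,0,0],-1],
    [[0,0,-0.9],[0,0,0],-1],
    [[0,0,-0.9],[0,0,0],-1],
    [[0,0,0],[0,0,0],-1],
    [[0,0,0],[0,0,0],-1],
  ],
)

```text
time: 41.1
tool_pos: [0.6628, 0.1137, 0.1848]
tool_rot: [0.669, -0.669, -0.228, 0.228]
contact_force: [-0.1, 0.1, -0.3]
gripper_width: 0.999
```

Run:
```python
from h import *
a=manip.grab_frame("top");b=manip.grab_frame("scene")
print("top");blobs(a);print("scene");blobs(b)
cv2.imwrite("pics/t6.png",cv2.resize(a["img"][150:320,110:430],None,fx=2.4,fy=2.4));cv2.imwrite("pics/s6.png",b["img"])
```

```text
top
px [292. 200.] n 71 ztop 0.0528 top centre [ 0.6163 -0.0347] circ 617 -35 r 5.6 rect [array([616., -35.]), array([8., 9.]), np.float64(34.0)]
px [173. 226.] n 136 ztop 0.0499 top centre [0.5451 0.2674] circ 545 267 r 15.2 rect [array([545., 267.]), array([29., 28.]), np.float64(7.0)]
px [393. 234.] n 287 ztop 0.0571 top centre [ 0.5252 -0.2939] circ 525 -294 r 25.6 rect [array([ 525., -294.]), array([46., 30.]), np.float64(10.0)]
px [150. 244.] n 490 ztop 0.0511 top centre [0.498  0.3243] circ 498 325 r 29.6 rect [array([498., 325.]), array([56., 57.]), np.float64(1.0)]
px [271. 254.] n 180 ztop 0.0814 top centre [0.4736 0.0177] circ 477 20 r 10.5 rect [array([475.,  18.]), array([16., 19.]), np.float64(66.0)]
px [401. 260.] n 219 ztop 0.069 top centre [ 0.4585 -0.3077] circ 458 -307 r 17.7 rect [array([ 459., -308.]), array([32., 33.]), np.float64(0.0)]
px [405. 285.] n 166 ztop 0.0778 top centre [ 0.3966 -0.3206] circ 396 -320 r 8.4 rect [array([ 396., -320.]), array([15., 14.]), np.float64(2.0)]
scene
px [199. 164.] n 1000 ztop 0.0671 top centre [ 0.4409 -0.3103] circ 432 -311
[... 377 characters left out ...]
81 ztop 0.0507 top centre [ 0.6192 -0.0335] circ 619 -35 r 6.6 rect [array([618., -34.]), array([12., 10.]), np.float64(28.0)]
px [464. 251.] n 996 ztop 0.0485 top centre [0.5033 0.3264] circ 500 325 r 30.7 rect [array([500., 326.]), array([58., 58.]), np.float64(2.0)]
px [354. 248.] n 475 ztop 0.0194 top centre [0.5717 0.1383] circ 570 137 r 29.4 rect [array([570., 138.]), array([54., 56.]), np.float64(55.0)]
px [427. 256.] n 365 ztop 0.048 top centre [0.5481 0.268 ] circ 546 267 r 17.6 rect [array([546., 267.]), array([31., 29.]), np.float64(15.0)]
px [328. 283.] n 351 ztop 0.0207 top centre [0.6819 0.1303] circ 686 132 r 32.6 rect [array([687., 132.]), array([62., 61.]), np.float64(25.0)]
```

View pics/t6.png

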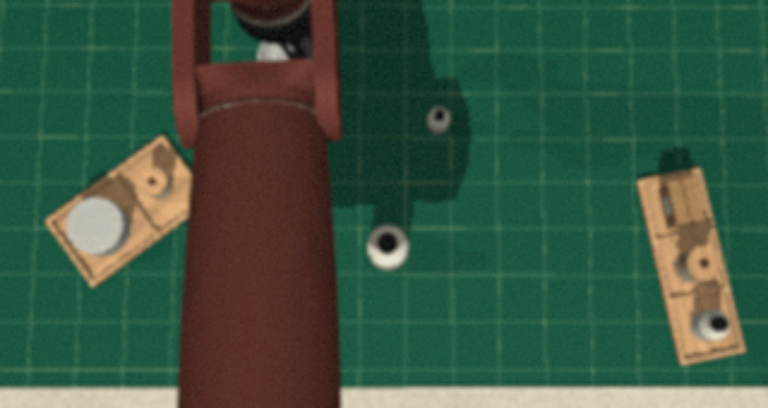

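View pics/s6.png

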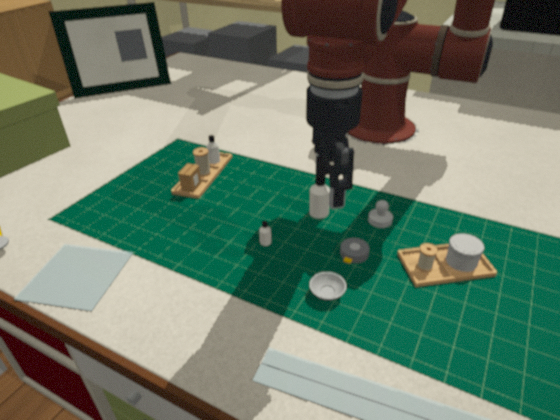

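In both pictures everything stands upright in its compartment. In the top crop: tin (97,225), short spool (155,182), carton (688,198), tall spool (703,262), oil (713,323). The bystanders have not moved. Handing in.

```bash
python3 -c "
from plant import manip
print(manip.job_done())"
```

```text
the job is handed in; nothing more can be done
None
```

Both kits are made up and the job is handed in at about 41 s on the robot clock; no verdict was reported.

- **Tray3:** the tall spool is in the middle compartment, the carton is in the far end and the middle-sized oil bottle is in the near end.
- **Tray2:** the tin is in the large compartment and the short spool is in the small one.

In the last pictures all five stood upright, and their measured centres were within about 3 mm of the compartment middles. In the scene view the tin and short-spool tops had risen by the 3 mm floor thickness, to within about 1 mm. The top camera read 2–5 mm higher throughout, as it had on the mat before anything was moved.

In the final scene view the dish, tape measure and weight were within about 1 mm of their starting positions. In the final top view the arm hid them, so only that one view covers them. No check failed.

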